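# Shift the bench gearbox selector into the marked gear

## Robot

A 6-joint arm with a two-finger parallel gripper is mounted at the origin on the work surface. World frame = base frame: x ahead of the robot, y to its left, z up, the work surface at z = 0. Lengths are in m, angles in rad, forces in N, time in s.
With the tool pointing down it reaches from about 0.325 to 0.875 m from the base axis. Payload 4.4 kg.
Tool frame: the origin (TCP) lies at the very end of the fingers, on their centre line; the grasp point (between the pads) lies 19 mm behind it; z points along the fingers, y is the direction in which the jaws open and shut (so a half turn about z gives the same grasp; the last joint's range is limited). The gripper opens to 85 mm and grips with 20 to 120 N. Pads are 22 mm wide; open, the fingers measure 114 mm over their backs; the gripper's body (76 mm by 85 mm) begins 54 mm behind the grasp point. The pads swing forward as they close: fully open they stand 13 mm farther back than shut.
Start: joints at [-1.296, 0.207, 1.542, -0, 1.393, -0.15], TCP at [0.237, -0.524, 0.231] pointing down, gripper open.
Joint ranges: [-2.73, 2.73], [-0.86, 2.22], [0.23, 2.46], [-1.11, 4.25], [0.08, 2.63], [-2.82, 2.82]. Speed limits (rad/s): [2.79, 2.79, 3.14, 3.14, 3.14, 3.14].

## Interface

Orientations are given as [roll, pitch, yaw] about the fixed x, y, z axes, in that order (R = Rz(yaw) Ry(pitch) Rx(roll)).
In Python, from cell import telemetry, cams, workorder gives the robot as it stands.
- The arm moves only by the tool play_rows, never from a script. Its argument "increments" is a list of rows, each a list of 3 entries, a list of its own where there are three numbers: the shift along the tool's x, y, z in mm, then the turn, a rotation vector about the tool's x, y, z in degrees, then the opening, from 0 (shut) to 1 (fully open). In form: [[[tx, ty, tz], [ax, ay, az], fingers], ...]. A call has 1 to 12 rows; each row is the pose to reach, as a shift and turn from the pose commanded when the call began, along the tool's axes at that moment; what a row does not reach only later rows make up. A row lasts 1/12 s, in which the tool goes at most 41.7 mm and 7.16 degrees, less where a joint would pass 70% of its speed; a pose out of reach is approached as far as the arm can. A call with a gripper value outside its range is refused whole. The fingers move at their own pace and stop on an object; the grip force is fixed at half the most. Time passes only in rows, so rows that repeat a pose let the fingers close. It gives the time, the measured TCP pose, the force and the opening at its end, in the units of the state.
- telemetry.get_obs(): the state, without advancing time (a new reading comes with each control period).
- cams.grab_frame(name): name is "scene" or "top"; returns the picture (420x560x3 uint8, red, green, blue); there is no depth.
- cams.camera_model(name): a dict with "fx", "fy", "cx", "cy" (pixels), "world_from_camera" (4x4, takes a point from camera to world coordinates). Camera axes: x right, y down, z forward; pixel columns grow to the right and rows downward; lengths in m; the calibration is good to about 2 mm. A picture is of the moment at which its call begins. camera_model takes no time and is no camera call.
- workorder.job_done(): hands the job in, once; it reports no verdict.
The state is a dict: "clock": time; "q": joint angles; "dq": joint speeds; "tau": joint torques, N m; "ee_pos": TCP position; "ee_rot": TCP orientation; "wrist_force": force on the tool from outside, world axes, zero at the start; "moment": the same for the moment, N m; "opening": opening from 0.0 (shut) to 1.0 (fully open).
Only numpy, scipy, OpenCV 4.12 (cv2) and the standard library are available. Lean on these libraries where they do the work, as an engineer would, in place of code of your own. Each camera call takes 0.05 s, during which the arm holds its last target. There are 200 camera calls.

## Task

Push the gear lever of the shifter on the bench through its gate into the corner slot that has the headed pin standing at its end, until it is fully home there, and leave it there. Push only, with the fingertips or the outside of the fingers: do not take the lever between the fingers, do not run it into any of the other three corner slots on the way, and leave the bearing, the grease jar and the wrench where they lie.

Things in the scene. Friction and masses are not known exactly. Their poses are not given: they have to be found in the camera images.
- shifter: gated gear shifter bolted to the bench: cast aluminium box, flange 150 x 140 mm, with a bare steel gate plate 140 (x) x 130 (y) mm on top. Origin: centre of the underside, on the bench; z up, x along the slots, y along the cross channel. A steel selector rod sticks out 50 mm, low, on the +x side. Its place and yaw (within 0.5 rad) differ each time; it does not move
- gate_mid (a point): middle of the gate, on the plate's top face, 110 mm above the bench; axes as the shifter. The plate is 8 mm thick. A straight cross channel 16 mm wide along y joins three tracks at y = -32, 0 and +32 mm; each has a slot to +x and one to -x: six slots 15 mm wide, end walls 36 mm from the middle. The teeth between slots have round noses on the channel side
- knob (a point): centre of the lever's black ball knob, 40 mm diameter, 185 mm from the pivot; z axis up along the lever. The shank is a steel rod, 11 mm diameter, from the pivot to the knob. The pivot is on the shifter's axis, 15 mm above the bench: the knob is 200 mm above the bench when upright; home in a corner slot it is about 53 mm (x) and 59 mm (y) from the middle and 182 mm above the bench
- lever_gate (a point): point on the lever's centre line 100 mm from the pivot, close to the plate's top face: it shows where in the gate the lever is (home in a corner slot: about 29 mm from the middle in x and 32 mm in y)
- lever_along (a joint): lean of the lever along the slots, rad: 0 in the cross channel, positive towards the shifter's +x, about +-0.29 with the lever home in a corner slot. It starts anywhere in the middle track, in either slot or between. The lever stays where it is left; dry friction of 0.45 N m, a push of 2 to 3 N at the knob moves it
- lever_cross (a joint): lean of the lever across the tracks, rad: 0 in the middle track, positive towards the shifter's +y, about +-0.34 in the outer tracks. Same friction. It can change only in the cross channel (lever_along within about 0.03 rad of 0)
- marker_foot (a point): foot of the marker pin: a dark steel pin with a wide round head, 25 mm high, head 23 mm diameter, standing on the plate, fixed. It marks the slot to select; its origin is the centre of its foot on the plate's top face, on the centre line of a corner slot, 18 mm beyond that slot's end wall (wall at 36 mm from the plate's middle). It may be at any of the four corner slots
- screw1_foot (a point): a small low round screw head, 9 mm diameter and 3 mm high, at one of the other three corner slots; its origin is the centre of its foot on the plate's top face, on the centre line of a corner slot, 18 mm beyond that slot's end wall (wall at 36 mm from the plate's middle)
- screw2_foot (a point): a small low round screw head, 9 mm diameter and 3 mm high, at one of the other three corner slots; its origin is the centre of its foot on the plate's top face, on the centre line of a corner slot, 18 mm beyond that slot's end wall (wall at 36 mm from the plate's middle)
- screw3_foot (a point): a small low round screw head, 9 mm diameter and 3 mm high, at one of the other three corner slots; its origin is the centre of its foot on the plate's top face, on the centre line of a corner slot, 18 mm beyond that slot's end wall (wall at 36 mm from the plate's middle)
- bearing: bystander: loose steel bearing ring lying flat, 70 mm outside, 35 mm hole, 18 mm high; origin at the centre of its underside
- grease: bystander: loose white jar with black cap, 60 mm diameter, 85 mm high; origin at the centre of its underside
- wrench: bystander: loose steel wrench lying flat, 180 mm long along its x axis; origin under its middle

How it is judged:
By the outcome, as a careful person would: the job done as asked, in the order asked, and still so for the second after the job is handed in, with the robot touching nothing.
It also fails if it takes over 58 s, if anything falls off the work surface, if the arm or the gripper's body presses on something with over 40 N, if the wrist force passes 120 N, or if a joint passes its speed limit or range.

## Working session

There is one attempt and no reset: what is moved stays moved. The work goes in short steps, Python scripts to look and compute and a tool call to move; the robot and the scene stay as the last step left them, time stands still between calls to the robot, and variables do not carry over. Pictures are saved under pics/ and viewed, about 8 in all and at most 12, crops included, and the job is handed in when it is done.

Besides the shell and the picture viewer there is one more tool, called in YAML: its name, and indented under it one key for each argument. play_rows: Moves the arm, as the interface text tells. Its arguments: {"type":"object","properties":{"increments":{"type":"array","items":{"type":"array"}}},"required":["increments"]}

```bash
ls; mkdir -p pics; python3 - <<'E'
from cell import telemetry,cams
import cv2,numpy as np
print(telemetry.get_obs())
for n in("scene","top"):
    im=cams.grab_frame(n);cv2.imwrite(f"pics/{n}0.png",im[:,:,::-1]);print(n,cams.camera_model(n))
E
```

```text
pics
{'clock': 0.0, 'q': array([-1.29650883e+00,  2.07476994e-01,  1.54297888e+00,  2.74149074e-05,
        1.39350765e+00, -1.50508902e-01]), 'dq': array([-5.33081572e-04, -7.16525234e-04, -1.17950169e-03,  7.62513113e-06,
       -1.08099217e-04,  5.68180438e-04]), 'tau': array([-2.49786717e-04, -3.83031571e+01, -2.91596246e+01, -2.17556076e-04,
        1.04335407e-02, -8.91720106e-06]), 'ee_pos': array([ 0.23675936, -0.52314776,  0.2300816 ]), 'ee_rot': array([-3.13925264e+00, -3.82158999e-04,  4.24791081e-01]), 'wrist_force': array([-0.40434656,  0.76807779, -0.71685514]), 'moment': array([ 0.01114933,  0.00306806, -0.01784027]), 'opening': 1.000774987962332}
scene {'fx': 399.51955915885236, 'fy': 399.51955915885236, 'cx': 278.72084859684804, 'cy': 210.08129768919304, 'world_from_camera': array([[-0.53609342,  0.52903121, -0.65782203,  1.04288645],
       [ 0.84409138,  0.34577946, -0.40981253,  0.30385395],
       [ 0.01065773, -0.77495971, -0.63192077,  0.60192396],
       [ 0.        ,  0.        ,  0.        ,  1.        ]])}
top {'fx': 510.01928103654075, 'fy': 510.01928103654075, 'cx': 279.7715916366418, 'cy': 210.5012644798245, 'world_from_camera': array([[ 0.02063517, -0.98453115,  0.17399024,  0.43727681],
       [-0.99949221, -0.01608803,  0.02750458,  0.0187945 ],
       [-0.02427995, -0.17446945, -0.98436319,  0.97003234],
       [ 0.        ,  0.        ,  0.        ,  1.        ]])}
```

```bash
cd pics; python3 - <<'E'
import cv2,numpy as np
a=cv2.imread("scene0.png");b=cv2.imread("top0.png")
# one composite, scaled to fit
c=cv2.resize(np.vstack([a,b]),None,fx=.714,fy=.714)
cv2.imwrite("both0.png",c)
E
```

```text
(no output)
```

View pics/both0.png

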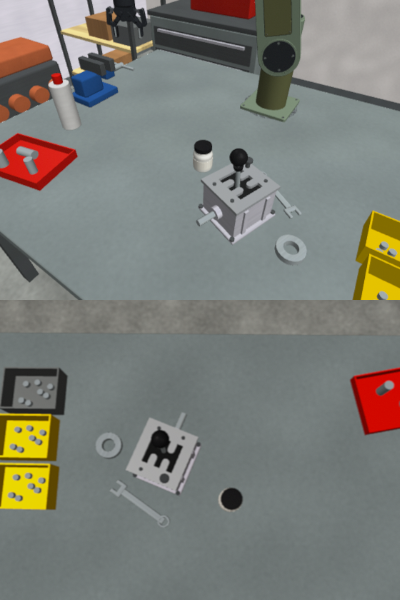

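The shifter is at about (330,270) px in the scene view and (230,217) in the top view. The jar is robot-side and to the right, the bearing left, and the wrench robot-side. I'll enlarge both next.

```bash
cd pics; python3 - <<'E'
import cv2,numpy as np
a=cv2.imread("scene0.png")[190:350,260:420];b=cv2.imread("top0.png")[150:290,165:305]
a=cv2.resize(a,(600,600),interpolation=cv2.INTER_CUBIC);b=cv2.resize(b,(600,600),interpolation=cv2.INTER_CUBIC)
for im,o,s,n in((a,(260,190),600/160,"cs"),(b,(165,150),600/140,"ct")):
    for k in range(0,160,20):
        p=int(k*s)
        cv2.putText(im,str(o[0]+k),(p,10),0,.4,(0,0,255),1);cv2.putText(im,str(o[1]+k),(0,p+4),0,.4,(0,0,255),1)
        cv2.line(im,(p,12),(p,20),(0,0,255),1);cv2.line(im,(28,p),(36,p),(0,0,255),1)
    cv2.imwrite(n+".png",im)
E
```

```text
(no output)
```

View pics/cs.png

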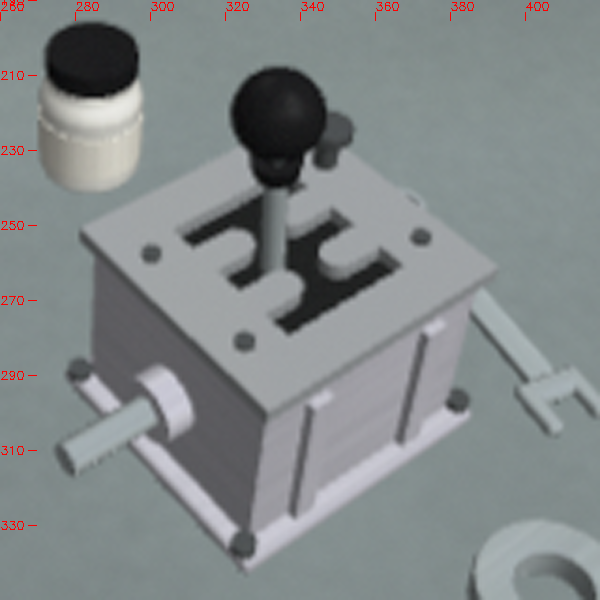

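View pics/ct.png

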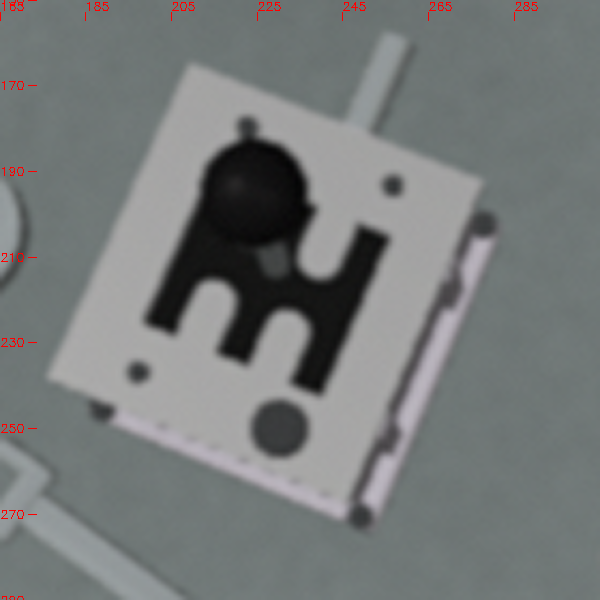

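Both crops show the same layout. The rod (+x) points up and to the right in the top view. The headed pin is at top (230,250) and scene (347,225), which is the -x,-y corner. The knob is at top (224,195) and scene (334,220), with the lever in the middle track. Next I'll triangulate these points.

```bash
cat > h.py <<'E'
import numpy as np,cv2
from cell import cams
M={n:cams.camera_model(n) for n in("scene","top")}
def P(n):
    m=M[n];T=np.linalg.inv(m["world_from_camera"]);K=np.array([[m["fx"],0,m["cx"]],[0,m["fy"],m["cy"]],[0,0,1]]);return K@T[:3]
def tri(s,t):
    X=cv2.triangulatePoints(P("scene"),P("top"),np.array(s,float),np.array(t,float))[:,0];return X[:3]/X[3]
def onz(n,p,z):
    m=M[n];T=m["world_from_camera"];d=T[:3,:3]@[(p[0]-m["cx"])/m["fx"],(p[1]-m["cy"])/m["fy"],1];return T[:3,3]+d*(z-T[2,3])/d[2]
E
python3 - <<'E'
from h import *
np.set_printoptions(precision=4,suppress=True)
for k,s,t in(("+-",(281.3,252.1),(278.2,192)),("++",(331.2,300.7),(209.3,164.5)),("-+",(392.5,260.7),(176.2,238.2)),("knob",(334.4,220.1),(224.3,194.8)),("head",(347.5,224.7),(230.1,249.9))):print(k,tri(s,t))
c=np.array([onz("top",p,.11) for p in((278.2,192),(209.3,164.5),(176.2,238.2),(245.5,271.3))]);print(c,c.mean(0))
e=(c[0]+c[1]-c[2]-c[3])[:2];yaw=np.arctan2(e[1],e[0]);print("yaw",yaw,np.linalg.norm(e)/2)
R=np.array([[np.cos(yaw),-np.sin(yaw)],[np.sin(yaw),np.cos(yaw)]])
for k,s,t in(("knob",(334.4,220.1),(224.3,194.8)),("head",(347.5,224.7),(230.1,249.9))):print(k,R.T@(tri(s,t)-c.mean(0))[:2])
for n,p,z in(("jar",(322,698/1.4-300/.714*0+0),.085),):pass
print("jar",onz("top",(231/.714,198/.714),.085),"bearing",onz("top",(108/.714,145/.714),.018),"wr",onz("top",(115/.714,187/.714),.01),onz("top",(166/.714,222/.714),.01))
E
```

```text
+- [0.6222 0.0469 0.1059]
++ [0.6696 0.1683 0.107 ]
-+ [0.5386 0.2187 0.1088]
knob [0.5968 0.1272 0.1985]
head [0.5183 0.1231 0.1293]
[[0.6216 0.0462 0.11  ]
 [0.6689 0.1676 0.11  ]
 [0.5384 0.2185 0.11  ]
 [0.4846 0.0983 0.11  ]] [0.5784 0.1327 0.11  ]
yaw -0.3673219690334617 0.1432830197170736
knob [0.0191 0.0015]
head [-0.0527 -0.0305]
jar [ 0.4783 -0.0341  0.085 ] bearing [0.6159 0.2916 0.018 ] wr [0.5047 0.2679 0.01  ] [0.4167 0.1293 0.01  ]
```

The measurements agree with the given sizes: the plate corners come out near 0.107, the knob at 0.1985, and the pin at (-53,-31) mm, against the expected (-54,-32). The target is the -x,-y slot. The lever sits in the middle track, about 19 mm to +x at the knob. I'll shut the fingers, align tool x with shifter +y and tool y with shifter +x, and move to the +x side of the knob.

play_rows:
  increments:
    - [[0,0,-40],[0,0,0],0]
    - [[30,-20,-75],[0,0,-7],0]
    - [[630,-408,-75],[0,0,-44.6],0]
    - [[630,-408,-75],[0,0,-44.6],0]
    - [[630,-408,-75],[0,0,-44.6],0]
    - [[630,-408,-75],[0,0,-44.6],0]
    - [[630,-408,-75],[0,0,-44.6],0]
    - [[630,-408,-75],[0,0,-44.6],0]
    - [[630,-408,-75],[0,0,-44.6],0]
    - [[630,-408,-75],[0,0,-44.6],0]
    - [[630,-408,-75],[0,0,-44.6],0]
    - [[630,-408,-75],[0,0,-44.6],0]

```text
clock: 1.1
ee_pos: [0.4787, -0.1461, 0.3034]
ee_rot: [-3.141, 0.0, 1.203]
wrist_force: [0.9, -1.5, -0.1]
opening: -0.001
```

```bash
cat >> h.py <<'E'
from cell import telemetry
from scipy.spatial.transform import Rotation as Ro
C=np.array([.5784,.1327]);YAW=-.367
RS=np.array([[np.cos(YAW),-np.sin(YAW)],[np.sin(YAW),np.cos(YAW)]])
def tosh(w): return np.r_[RS.T@(np.array(w)[:2]-C),w[2]]*1000
def go(sx,sy,z,yaw=YAW+np.pi/2):
    "tool-axis shift (mm) and turn (deg) to shifter-frame point, mm"
    o=telemetry.get_obs();R=Ro.from_euler("xyz",o["ee_rot"])
    t=np.r_[C+RS@[sx/1000,sy/1000],z/1000]
    print("now sh",tosh(o["ee_pos"]).round(1),"F sh",(RS.T@o["wrist_force"][:2]).round(1),o["wrist_force"][2].round(1),"open",round(float(o["opening"]),3),"t",o["clock"])
    print("shift",(R.inv().apply(t-o["ee_pos"])*1000).round(1),"turn",(R.inv()*Ro.from_euler("xyz",[np.pi,0,yaw])).as_rotvec(degrees=True).round(2))
E
python3 -c "
from h import *
go(70,0,300)"
```

```text
now sh [   7.  -296.   303.4] F sh [ 1.4 -1.1] -0.1 open -0.001 t 1.1
shift [296.   62.9   3.4] turn [-0.02  0.   -0.04]
```

play_rows:
  increments:
    - [[290,62,0],[0,0,0],0]
    - [[290,62,0],[0,0,0],0]
    - [[290,62,0],[0,0,0],0]
    - [[290,62,0],[0,0,0],0]
    - [[290,62,0],[0,0,0],0]
    - [[290,62,0],[0,0,0],0]
    - [[290,62,0],[0,0,0],0]
    - [[290,62,0],[0,0,0],0]
    - [[290,62,0],[0,0,0],0]
    - [[290,62,0],[0,0,0],0]
    - [[290,62,0],[0,0,0],0]

```text
clock: 2.02
ee_pos: [0.6397, 0.0989, 0.3035]
ee_rot: [-3.141, 0.001, 1.202]
wrist_force: [-0.3, 0.3, -0.2]
opening: 0.001
```

```bash
python3 -c "
from h import *
go(66,0,165)"
```

```text
now sh [ 69.4  -9.5 303.5] F sh [-0.3  0.1] -0.2 open 0.001 t 2.0167
shift [  9.6  -3.3 138.5] turn [-0.04  0.06 -0.1 ]
```

play_rows:
  increments:
    - [[9.5,0,40],[0,0,0],0]
    - [[9.5,0,80],[0,0,0],0]
    - [[9.5,0,115],[0,0,0],0]
    - [[9.5,0,138],[0,0,0],0]
    - [[9.5,0,138],[0,0,0],0]
    - [[9.5,0,138],[0,0,0],0]

```text
clock: 2.52
ee_pos: [0.6426, 0.1074, 0.1651]
ee_rot: [-3.139, 0.001, 1.201]
wrist_force: [-0.4, 0.8, 0.8]
opening: -0.001
```

```bash
python3 - <<'E'
from h import *
go(34.5,0,165)
a=cams.grab_frame("scene")[180:330,270:420];b=cams.grab_frame("top")[150:290,165:305]
c=np.hstack([cv2.resize(i,(400,400),interpolation=2) for i in(a,b)])
cv2.imwrite("pics/d1.png",c[:,:,::-1])
E
```

```text
now sh [ 69.   -0.6 165.1] F sh [-0.6  0.6] 0.8 open -0.001 t 2.5167
shift [  0.5 -34.5   0.2] turn [-0.15  0.08 -0.15]
```

View pics/d1.png

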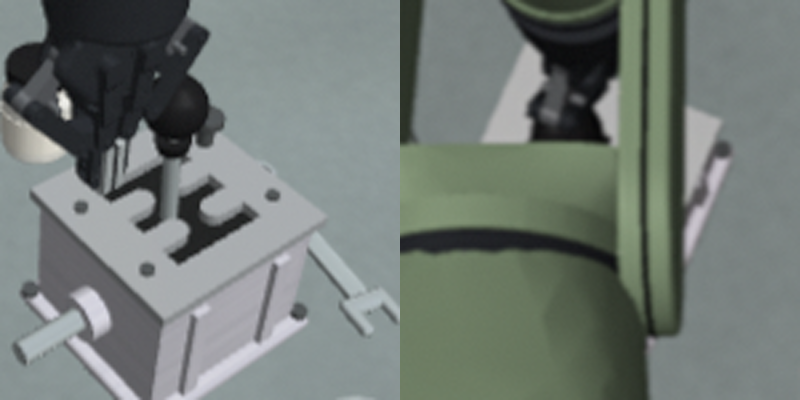

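The scene crop shows the shut fingers clear of the knob on its +x side. The finger linkage widens above the tips, so I'll raise the TCP to 0.188 so that only the tips touch the knob.

play_rows:
  increments:
    - [[0,0,-23],[0,0,0],0]
    - [[0.5,-4,-23],[0,0,0],0]
    - [[0.5,-9,-23],[0,0,0],0]
    - [[0.5,-14,-23],[0,0,0],0]
    - [[0.5,-17,-23],[0,0,0],0]
    - [[0.5,-20,-23],[0,0,0],0]

```text
clock: 3.12
ee_pos: [0.6244, 0.1169, 0.1882]
ee_rot: [-3.141, 0.0, 1.204]
wrist_force: [1.2, -0.2, 1.4]
opening: -0.001
```

play_rows:
  increments:
    - [[0,-2,0],[0,0,0],0]
    - [[0,-4,0],[0,0,0],0]
    - [[0,-6,0],[0,0,0],0]

```text
clock: 3.37
ee_pos: [0.6203, 0.1187, 0.189]
ee_rot: [3.14, -0.0, 1.203]
wrist_force: [3.4, -0.9, 1.9]
opening: -0.0
```

play_rows:
  increments:
    - [[0,-2,0],[0,0,0],0]
    - [[0,-4,0],[0,0,0],0]
    - [[0,-6,0],[0,0,0],0]

```text
clock: 3.62
ee_pos: [0.6145, 0.1209, 0.1893]
ee_rot: [3.14, -0.0, 1.203]
wrist_force: [3.3, -2.1, 2.3]
opening: 0.002
```

```bash
python3 - <<'E'
from h import *
go(34.5,0,188)
a=cams.grab_frame("scene")[180:330,270:420]
c=cv2.resize(a,(600,600),interpolation=2)
cv2.imwrite("pics/d2.png",c[:,:,::-1])
E
```

```text
now sh [ 38.    2.  189.3] F sh [ 3.8 -0.8] 2.3 open 0.002 t 3.6167
shift [-2.  -3.5  1.3] turn [ 0.08 -0.03 -0.04]
```

View pics/d2.png

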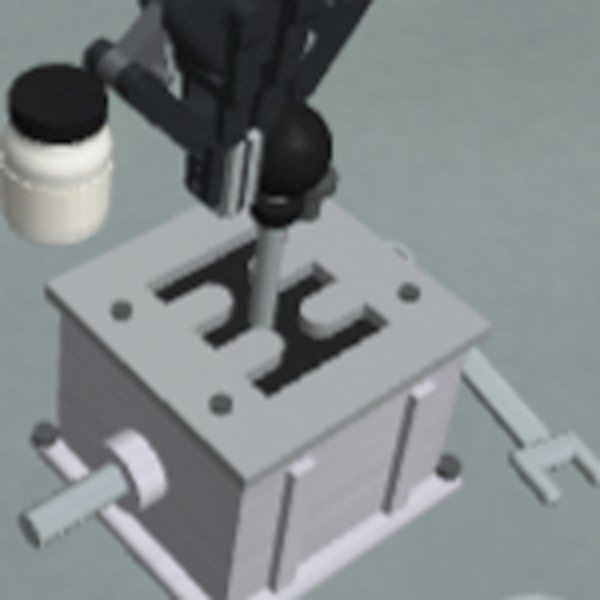

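The fingers are touching the knob, whose right edge is at 332 in the crop, so its centre is about (283,151), i.e. (340.8,217.8) px. I'll compute where that puts it.

```bash
python3 - <<'E'
from h import *
for p in((334.4,220.1),(340.8,217.8),(340.3,218.5)): print(tosh(onz("scene",p,.1995)))
print(P("scene")@np.r_[C,.2,1]/(P("scene")@np.r_[C,.2,1])[2])
E
```

```text
[ 19.3964817    2.73926666 199.5       ]
[  7.51122327   4.52499238 199.5       ]
[  9.31325802   5.30267567 199.5       ]
[342.33119574 214.2470325    1.        ]
```

The knob is at about +8 mm with the finger at 38, so the contact offset is 30 mm. That fits the first contact, which came at 49 mm. I'll push 8 mm more, back off, and go round to the +y side.

play_rows:
  increments:
    - [[0,-2,0],[0,0,0],0]
    - [[0,-4,0],[0,0,0],0]
    - [[0,-6,0],[0,0,0],0]
    - [[0,-8,0],[0,0,0],0]
    - [[0,-8,0],[0,0,0],0]

```text
clock: 4.08
ee_pos: [0.6061, 0.1241, 0.1886]
ee_rot: [-3.141, 0.0, 1.203]
wrist_force: [2.9, -0.8, 2.3]
opening: 0.006
```

play_rows:
  increments:
    - [[0,12,0],[0,0,0],0]
    - [[0,30,0],[0,0,0],0]
    - [[25,30,0],[0,0,0],0]
    - [[55,30,0],[0,0,0],0]
    - [[55,0,0],[0,0,0],0]
    - [[55,-30,0],[0,0,0],0]
    - [[55,-30,12],[0,0,0],0]
    - [[55,-30,12],[0,0,0],0]

```text
clock: 4.75
ee_pos: [0.5944, 0.1867, 0.173]
ee_rot: [-3.134, 0.004, 1.205]
wrist_force: [0.9, 0.1, -0.5]
opening: -0.003
```

```bash
python3 - <<'E'
from h import *
go(0,31,178)
a=cams.grab_frame("scene")[180:330,270:420]
c=cv2.resize(a,(600,600),interpolation=2)
cv2.imwrite("pics/d3.png",c[:,:,::-1])
E
```

```text
now sh [ -4.5  56.1 173. ] F sh [0.8 0.4] -0.5 open -0.003 t 4.75
shift [-25.2   4.4  -4.9] turn [-0.42  0.22  0.09]
```

View pics/d3.png

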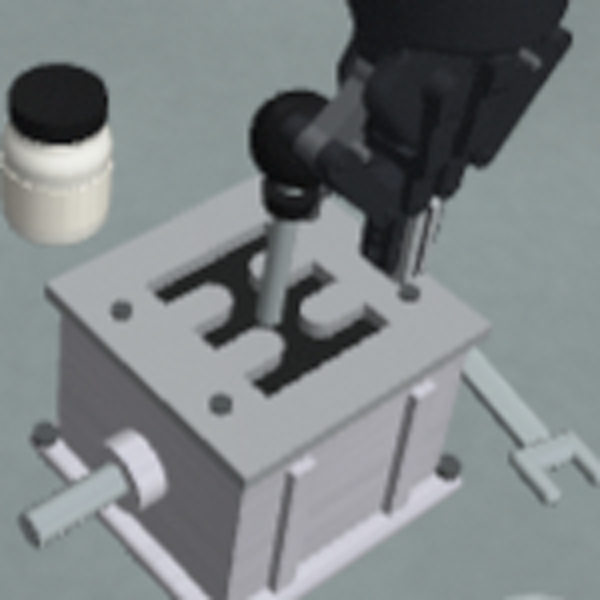

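```bash
python3 - <<'E'
from h import *
for p in((344.75,214.75),(344,215.2)): print(tosh(onz("scene",p,.2)))
for x in(-8,0,8):
  for y in(0,):
    X=np.r_[C+RS@[x/1000,y/1000],.2,1];q=P("scene")@X;X2=np.r_[C+RS@[x*.54/1000,0],.115,1];q2=P("scene")@X2
    print(x,((q/q[2])[:2]-[270,180])*4,((q2/q2[2])[:2]-[270,180])*4)
go(0,31,178)
E
```

```text
[ -2.23477477   3.13804174 200.        ]
[ -0.50423513   3.24954531 200.        ]
-8 [304.03713042 129.42728954] [274.61471795 285.49415037]
0 [289.32478298 136.98813002] [267.20763684 289.71679457]
8 [274.43682206 144.63922024] [259.75669606 293.96444238]
now sh [ -2.8  56.2 174.3] F sh [-0.1 -0.8] 0.0 open 0.001 t 4.8
shift [-25.2   2.7  -3.6] turn [-0.29  0.16  0.03]
```

The knob is at x ≈ -1 mm, so the lever is in the cross channel. Now I'll push it to -y.

play_rows:
  increments:
    - [[-12,1,0],[0,0,0],0]
    - [[-20,2,0],[0,0,0],0]
    - [[-24,2,0],[0,0,0],0]
    - [[-27,2,0],[0,0,0],0]
    - [[-30,2,0],[0,0,0],0]
    - [[-33,2,0],[0,0,0],0]
    - [[-36,2,0],[0,0,0],0]
    - [[-39,2,0],[0,0,0],0]
    - [[-42,2,0],[0,0,0],0]
    - [[-45,2,0],[0,0,0],0]

```text
clock: 5.63
ee_pos: [0.5841, 0.1431, 0.177]
ee_rot: [3.141, -0.0, 1.203]
wrist_force: [0.7, 1.0, 1.0]
opening: 0.001
```

play_rows:
  increments:
    - [[-3,0,0],[0,0,0],0]
    - [[-6,0,0],[0,0,0],0]
    - [[-9,0,0],[0,0,0],0]
    - [[-12,0,0],[0,0,0],0]
    - [[-15,0,0],[0,0,0],0]
    - [[-18,0,0],[0,0,0],0]
    - [[-21,0,0],[0,0,0],0]
    - [[-24,0,0],[0,0,0],0]
    - [[-27,0,0],[0,0,0],0]
    - [[-30,0,0],[0,0,0],0]
    - [[-30,0,0],[0,0,0],0]

```text
clock: 6.55
ee_pos: [0.5728, 0.1147, 0.1765]
ee_rot: [-3.141, 0.001, 1.203]
wrist_force: [1.1, 2.2, -1.5]
opening: -0.001
```

```bash
python3 - <<'E'
from h import *
go(0,-28,174)
E
```

```text
now sh [  1.3 -18.8 176.5] F sh [0.2 2.4] -1.5 open -0.001 t 6.55
shift [-9.2 -1.2  2.5] turn [-0.04  0.04 -0.06]
```

play_rows:
  increments:
    - [[-2,0,0],[0,0,0],0]
    - [[-4,0,0],[0,0,0],0]
    - [[-6,0,0],[0,0,0],0]
    - [[-7,0,0],[0,0,0],0]
    - [[-7,0,0],[0,0,0],0]

```text
clock: 6.97
ee_pos: [0.5707, 0.1085, 0.1768]
ee_rot: [-3.141, 0.0, 1.203]
wrist_force: [1.1, 0.5, -1.9]
opening: -0.001
```

```bash
python3 - <<'E'
from h import *
go(0,-28,174)
a=cams.grab_frame("scene")[180:330,240:390]
c=cv2.resize(a,(600,600),interpolation=2)
cv2.imwrite("pics/d4.png",c[:,:,::-1])
for x,y in((0,-59),(0,-52),(8,-59),(-8,-59)):
    X=np.r_[C+RS@[x/1000,y/1000],.1893,1];q=P("scene")@X
    print(x,y,((q/q[2])[:2]-[240,180])*4)
E
```

```text
now sh [  1.5 -25.3 176.8] F sh [0.8 0.9] -1.9 open -0.001 t 6.9667
shift [-2.7 -1.5  2.8] turn [-0.01  0.01 -0.04]
0 -59 [309.25765106  83.78995344]
0 -52 [320.22123652  92.12943927]
8 -59 [294.77342366  90.64950337]
-8 -59 [323.5819491   77.00614406]
```

View pics/d4.png

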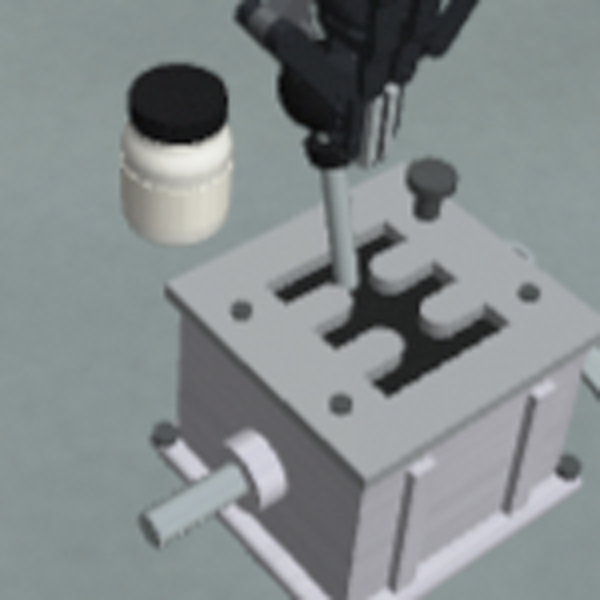

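The shank is at crop (345,280), in the channel and nearly at the outer -y track. I'll push a few more mm until it meets the wall.

play_rows:
  increments:
    - [[-1.5,0,0],[0,0,0],0]
    - [[-3,0,0],[0,0,0],0]
    - [[-3,0,0],[0,0,0],0]

```text
clock: 7.27
ee_pos: [0.5697, 0.1057, 0.1768]
ee_rot: [3.142, 0.0, 1.203]
wrist_force: [1.5, 2.3, -0.5]
opening: 0.002
```

play_rows:
  increments:
    - [[-1,0,0],[0,0,0],0]
    - [[-2,0,0],[0,0,0],0]
    - [[-2,0,0],[0,0,0],0]

```text
clock: 7.52
ee_pos: [0.5689, 0.1039, 0.1767]
ee_rot: [-3.142, 0.0, 1.203]
wrist_force: [0.5, 1.6, -1.0]
opening: -0.001
```

```bash
python3 - <<'E'
from h import *
go(0,-28,174)
E
```

```text
now sh [  1.5 -30.2 176.7] F sh [-0.1  1.7] -1.0 open -0.001 t 7.5167
shift [ 2.2 -1.5  2.7] turn [-0.    0.01 -0.04]
```

play_rows:
  increments:
    - [[-1,0,0],[0,0,0],0]
    - [[-2,0,0],[0,0,0],0]
    - [[-2,0,0],[0,0,0],0]

```text
clock: 7.77
ee_pos: [0.5684, 0.1028, 0.1766]
ee_rot: [3.142, -0.002, 1.203]
wrist_force: [2.0, 3.3, -3.5]
opening: 0.0
```

play_rows:
  increments:
    - [[-1,0,0],[0,0,0],0]
    - [[-2,0,0],[0,0,0],0]
    - [[-2,0,0],[0,0,0],0]

```text
clock: 8.02
ee_pos: [0.5682, 0.1022, 0.1766]
ee_rot: [3.141, -0.004, 1.203]
wrist_force: [4.2, 8.4, -4.7]
opening: 0.003
```

```bash
python3 - <<'E'
from h import *
go(0,-28,174)
E
```

```text
now sh [  1.4 -32.1 176.6] F sh [0.9 9.3] -4.7 open 0.003 t 8.0167
shift [ 4.1 -1.4  2.6] turn [ 0.02 -0.25 -0.03]
```

The lever is against the outer wall (9 N, finger stalled at -32). I'll go round to its +x side.

play_rows:
  increments:
    - [[6,0,0],[0,0,0],0]
    - [[18,0,0],[0,0,0],0]
    - [[18,25,0],[0,0,0],0]
    - [[18,50,0],[0,0,0],0]
    - [[0,50,0],[0,0,0],0]
    - [[-27,50,0],[0,0,0],0]
    - [[-27,50,0],[0,0,0],0]
    - [[-27,50,0],[0,0,0],0]

```text
clock: 8.68
ee_pos: [0.6045, 0.0563, 0.1769]
ee_rot: [-3.141, 0.001, 1.201]
wrist_force: [-0.1, 0.8, -0.4]
opening: -0.0
```

```bash
python3 - <<'E'
from h import *
go(30,-61,174)
a=cams.grab_frame("scene")[180:330,240:390]
c=cv2.resize(a,(600,600),interpolation=2)
cv2.imwrite("pics/d5.png",c[:,:,::-1])
E
```

```text
now sh [ 51.8 -62.  176.9] F sh [-0.4  0.7] -0.4 open -0.0 t 8.6833
shift [  0.9 -21.8   2.9] turn [-0.01  0.04 -0.14]
```

View pics/d5.png

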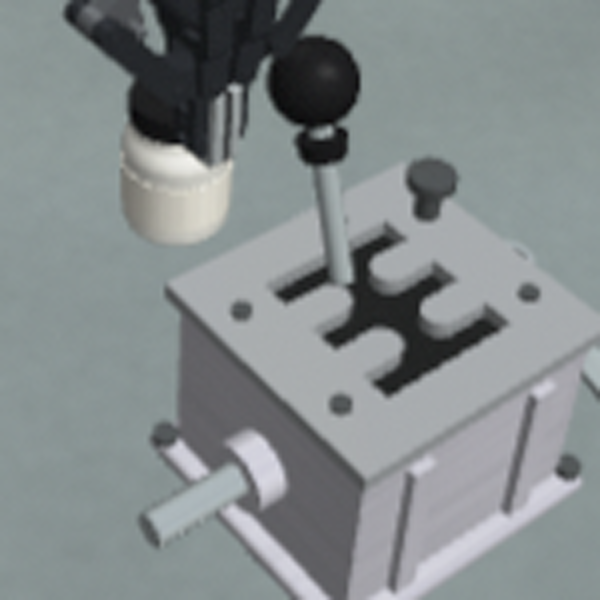

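The knob is at crop (315,81), against a predicted (309,84) for (0,-59), so the lever is in the -y track near the channel. Now I'll push to -x.

play_rows:
  increments:
    - [[1,-10,2],[0,0,0],0]
    - [[2,-18,4],[0,0,0],0]
    - [[2,-22,4],[0,0,0],0]
    - [[2,-26,4],[0,0,0],0]
    - [[2,-30,4],[0,0,0],0]
    - [[2,-33,4],[0,0,0],0]
    - [[2,-36,4],[0,0,0],0]
    - [[2,-39,4],[0,0,0],0]
    - [[2,-42,4],[0,0,0],0]
    - [[2,-45,4],[0,0,0],0]

```text
clock: 9.57
ee_pos: [0.5633, 0.0753, 0.1729]
ee_rot: [3.141, -0.0, 1.203]
wrist_force: [3.9, 1.1, -0.9]
opening: -0.002
```

play_rows:
  increments:
    - [[0,-3,0],[0,0,0],0]
    - [[0,-6,0],[0,0,0],0]
    - [[0,-9,0],[0,0,0],0]
    - [[0,-12,0],[0,0,0],0]
    - [[0,-15,0],[0,0,0],0]
    - [[0,-18,0],[0,0,0],0]
    - [[0,-21,0],[0,0,0],0]
    - [[0,-23,0],[0,0,0],0]
    - [[0,-23,0],[0,0,0],0]

```text
clock: 10.32
ee_pos: [0.541, 0.0836, 0.1727]
ee_rot: [-3.141, 0.001, 1.203]
wrist_force: [1.8, -0.9, -0.8]
opening: -0.001
```

play_rows:
  increments:
    - [[0,-1.5,0],[0,0,0],0]
    - [[0,-3,0],[0,0,0],0]
    - [[0,-4,0],[0,0,0],0]
    - [[0,-4,0],[0,0,0],0]

```text
clock: 10.65
ee_pos: [0.539, 0.0845, 0.173]
ee_rot: [3.139, -0.0, 1.203]
wrist_force: [5.3, -1.8, -3.0]
opening: 0.002
```

```bash
python3 - <<'E'
from h import *
go(-23,-61,172)
E
```

```text
now sh [-19.4 -59.1 173. ] F sh [5.6 0.2] -3.0 open 0.002 t 10.65
shift [-1.9 -3.6  1. ] turn [ 0.16 -0.01 -0.04]
```

play_rows:
  increments:
    - [[0,-2,0],[0,0,0],0]
    - [[0,-4,0],[0,0,0],0]
    - [[0,-4,0],[0,0,0],0]

```text
clock: 10.9
ee_pos: [0.538, 0.085, 0.1738]
ee_rot: [3.132, -0.001, 1.203]
wrist_force: [9.6, -3.8, -3.9]
opening: -0.001
```

play_rows:
  increments:
    - [[0,-2,0],[0,0,0],0]
    - [[0,-3,0],[0,0,0],0]
    - [[0,-3,0],[0,0,0],0]

```text
clock: 11.15
ee_pos: [0.5374, 0.0853, 0.1747]
ee_rot: [3.127, -0.002, 1.203]
wrist_force: [15.4, -4.9, -5.5]
opening: 0.002
```

```bash
python3 - <<'E'
from h import *
go(-23,-61,172)
E
```

```text
now sh [-21.3 -59.  174.7] F sh [16.1  0.9] -5.5 open 0.002 t 11.15
shift [-2.  -1.7  2.7] turn [ 0.84 -0.1  -0.07]
```

The lever has stalled on the end wall at 16 N. I'll retreat to +x, go up and away, and check.

play_rows:
  increments:
    - [[0,10,0],[0,0,0],0]
    - [[0,35,0],[0,0,0],0]
    - [[0,65,0],[0,0,0],0]
    - [[0,65,-35],[0,0,0],0]
    - [[0,65,-70],[0,0,0],0]
    - [[0,65,-105],[0,0,0],0]
    - [[-40,65,-120],[0,0,0],0]
    - [[-80,65,-120],[0,0,0],0]
    - [[-120,65,-120],[0,0,0],0]
    - [[-160,65,-120],[0,0,0],0]
    - [[-200,65,-120],[0,0,0],0]
    - [[-200,65,-120],[0,0,0],0]

```text
clock: 12.15
ee_pos: [0.5173, -0.128, 0.2926]
ee_rot: [-3.139, 0.003, 1.196]
wrist_force: [1.0, 1.0, -0.3]
opening: -0.001
```

```bash
python3 - <<'E'
from h import *
a=cams.grab_frame("scene")[160:340,240:420];b=cams.grab_frame("top")[130:310,140:320]
c=np.hstack([cv2.resize(i,(400,400),interpolation=2) for i in(a,b)])
cv2.imwrite("pics/d6.png",c[:,:,::-1])
for n,o in(("scene",(240,160)),("top",(140,130))):
    X=np.r_[C+RS@[-.053,-.059],.182,1];q=P(n)@X;print(n,((q/q[2])[:2]-o)*400/180)
E
```

```text
scene [221.9456909   74.22233405]
top [228.51828525 274.77433133]
```

View pics/d6.png

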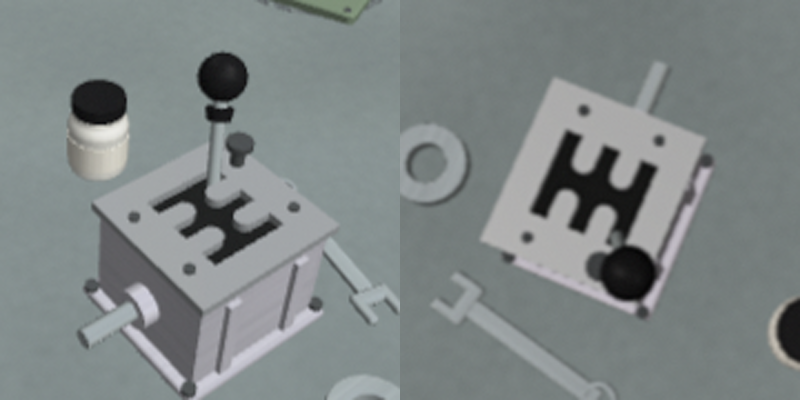

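The knob is at scene (222,77) and top (228,273), against predicted home positions of (222,74) and (228.5,275). Together with the 16 N wall stall, that puts the lever home. The bearing, jar and wrench haven't moved.

```bash
python3 -c "
from cell import workorder
print(workorder.job_done())"
```

```text
the job is handed in; nothing more can be done
None
```

The gear lever is home in the -x,-y corner slot, the one with the headed pin, and I handed the job in after about 12 s of robot time.

I pushed the knob with the shut fingertips only. The lever went from the middle +x slot to the cross channel, across to the -y wall, and then to -x until it was home. It entered none of the other corner slots.

**Last checks:**
- **End wall:** the lever stalled against the wall at about 16 N.
- **Knob position:** after the fingers withdrew, the knob was within 2–3 mm of its predicted home position in both camera views. The largest gap was 3 crop pixels in the scene view, in line with the 2 mm calibration.
- **Bystanders:** in the last pictures the bearing, jar and wrench lay where they had been. I checked that by eye and did not re-measure them.

**Disagreement:** at the -y wall, the finger stopped 2–4 mm beyond where my frame predicted. I put that down to calibration or origin error.

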